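# Find the concealed catch and open the tool case

## Robot

A 7-joint arm with a two-finger parallel gripper is mounted at the origin on a cart in front of the work surface, level with it; the furniture and walls round the work are solid. World frame = base frame: x ahead of the robot, y to its left, z up, the work surface at z = 0. Lengths are in m, angles in degrees, forces in N, time in s.
With the tool pointing down it reaches from about 0.425 to 0.925 m from the base axis. Payload 6.8 kg.
Tool frame: the origin (TCP) lies midway between the tips of the shut fingers; the grasp point (between the pads) lies 19 mm behind it; z points along the fingers, y is the line along which they close (so a half turn about z gives the same grasp; the last joint's range is limited). The gripper opens to 85 mm and grips with 20 to 120 N. Pads are 22 mm wide; open, the fingers measure 114 mm over their backs; the gripper's body (76 mm by 85 mm) begins 54 mm behind the grasp point. The pads swing forward as they close: fully open they stand 13 mm farther back than shut.
Start: joints at [-6.194, 27.33, 1.283, 89.118, -0.659, 63.558, -4.761], TCP at [0.675, 0, 0.231] pointing down, gripper open.
Joint ranges: [-169.35, 169.35], [-19.33, 120.38], [-80.79, 83.38], [13.8, 139.57], [-78.32, 258.32], [9.67, 109.79], [-169.56, 169.56]. Speed limits (degrees/s): [136.94, 136.94, 180, 180, 180, 180, 180].

## Interface

Orientations are given as [roll, pitch, yaw] about the fixed x, y, z axes, in that order (R = Rz(yaw) Ry(pitch) Rx(roll)).
In Python, from bench import arm gives the robot as it stands.
- The arm moves only by the tool tcp_steps, called after ">>>" in YAML: its name, and indented under it one key for each argument. Schema: {"type":"object","properties":{"segments":{"type":"array","items":{"type":"object","properties":{"finger_gap":{"type":"number"},"xyz":{"type":"array","items":{"type":"number"},"minItems":3,"maxItems":3},"rotvec":{"type":"array","items":{"type":"number"},"minItems":3,"maxItems":3}},"additionalProperties":false,"required":["finger_gap"]},"minItems":1,"maxItems":8},"squeeze":{"type":"number"},"only":{"type":"string"},"quiet":{"type":"boolean"},"lines":{"type":"string"}},"required":["segments"],"additionalProperties":false}. segments is a list of rows, 1 to 8 of them, each an object with the fields finger_gap (the opening from 0.0 (shut) to 1.0 (fully open)), xyz (a list: dx, dy, dz in shares of the most that a row can go, 1 being 50 mm), rotvec (a list: a rotation vector rx, ry, rz in parts of the range, where 1.0 means 60 degrees); a field left out counts as zero (the opening has to be given); each row shifts and turns the commanded pose from where the row before left it, along the tool's axes as they then stand; what a row does not reach is not made up. A row lasts 1/10 s, in which the tool goes at most 0.05 m and 8.59 degrees, less where a joint would pass 70% of its speed; a pose out of reach is approached as far as the arm can. The fingers move at their own pace and stop on an object; squeeze is the grip in N (left out, the last holds). Time passes only in rows, so rows that do not move let the fingers close. The tool returns the time, the measured TCP pose, the force, the opening and the grip force at its end. only (a regular expression) keeps the lines of the reply that match it, lines (a string "A,B") keeps lines A to B, and quiet returns only ok. A shift or turn number past 1, either way, is cut back to 1. Input that does not fit is refused with a message, and nothing moves.
- arm.state(): the state, without advancing time (a new reading comes with each control period).
- arm.grab_frame(name): name is "scene" or "side" or "wrist"; returns (picture, depth): 400x640x3 uint8, red, green, blue; 400x640 float32, m along the optical axis (not along the pixel's ray), 0 where there is no reading.
- arm.camera_params(name): a dict with "K" (3x3 intrinsics, pixels), "eye" and "rotation" of the camera in the world; the wrist camera has in their place "mount" (4x4, takes a point from camera to tool coordinates, whose origin is the TCP and whose axes are the flange's). Camera axes: x right, y down, z forward; pixel columns grow to the right and rows downward; lengths in m; the calibration is good to about 2 mm. The wrist camera is an equidistant fisheye: a pixel r from the principal point sees the ray r / f radians off the axis. A picture is of the moment at which its call begins: read the wrist's pose just before it. camera_params takes no time and is no camera call.
- arm.sign_off(): hands the job in; it is judged then, once.
The state is a dict: "clock": time; "joint_positions": joint angles; "qd": joint speeds; "joint_torque": joint torques, N m; "tcp_pos": TCP position; "tcp_rot": TCP orientation; "wrist_force": force on the tool from outside, world axes, zero at the start; "moment": the same for the moment, N m; "grip_width": opening from 0.0 (shut) to 1.0 (fully open); "finger_force": force on a finger pad.
Only numpy, scipy, OpenCV 4.12 (cv2) and the standard library are available. Lean on these libraries where they do the work, as an engineer would, in place of code of your own. Each camera call takes 0.05 s, during which the arm holds its last target. There are 200 camera calls.

## Task

One of the five inlaid squares on the front rail of the wooden tool case is a concealed push catch that looks just like the others: feel along the row with a fingertip and press it until the sliding cover springs ajar. Then, with a fingertip in the cover's finger scoop, push the cover back to its stop, so that the case stands fully open and the catch is released again. Grasp nothing, and leave the glass cutter inside and the things round the case where they are.

Things in the scene. Friction and masses are not known exactly. Their poses are not given: they have to be found in the camera images.
- case: fixed light-wood tool case, 220 (x) x 240 (y) x 60 mm high. Origin: centre of its underside; z up, y along the row of squares, x from the front rail (robot's side) to the rear. The rail spans x -110 to -58 mm, top at z = 60 mm; behind it the sliding cover, top also at 60 mm, over a compartment (x -58 to 25 mm), then a deck with its top at 50 mm, over which the cover slides.
- rail_mid (a point): middle square of the row, centre of its top (x = -84, y = 0, z = 60 mm in the case's frame; same axes). Five identical darker wooden squares, 39 x 39 mm, lie flush in the rail, centres at y = -92, -46, 0, 46 and 92 mm from here. One, a different one each time, is the catch and sinks 6 mm straight down under a fingertip; the other four are solid and do not give.
- catch (a joint): how far the concealed catch is pressed, m: 0 = up and flush, 0.006 = fully down. A spring holds it up (about 2 N to start, 4 to 5 N to bottom it); at about 4.5 mm it frees the cover, and it springs back when let go, once the cover has moved on.
- cover (a joint): how far the cover has slid to the rear (the case's +x), m: 0 = shut and locked by the catch, about 0.018 = sprung ajar, 0.075 = fully open against its stop. Sliding friction about 1.5 N; it stays where it is left.
- cover_scoop (a point): centre of the floor of the cover's finger scoop, at x = -14, y = 0, z = 53 mm in the case's frame when shut; same axes. It moves with the cover. The scoop is a rectangular pocket, 46 mm (x) by 80 mm (y), 7 mm deep, with upright walls and a darker floor. The cover is 88 x 219 x 10 mm, light wood.
- glass_cutter: loose black pencil-shaped glass cutter, 158 x 13 x 13 mm, lying in the compartment under the cover along the case's y; origin under its centre.
- frit_jar_1: loose glass frit jar with a black cap and pink contents, 37 mm across, 48 mm high, standing left (+y) of the case; origin at the centre of its base.
- frit_jar_2: loose glass frit jar with a white cap and blue contents, 37 mm across, 48 mm high, standing right (-y) of the case; origin at the centre of its base.
- glue_bottle: loose white glue bottle with a red nozzle, 36 x 54 x 194 mm, upright at the right of the work; origin at the centre of its base.
- mini_pliers: loose small pliers with orange handles, 134 x 62 x 13 mm, lying front right; origin under their centre.
- foil_tape: loose black roll of foil tape, 55 x 53 x 19 mm, lying front left; origin under its centre.

How it is judged:
By the outcome, as a careful person would: the job done as asked, in the order asked, and still so for the second after the job is handed in, with the robot touching nothing.
It also fails if it takes over 54 s, if anything falls off the work surface, if the arm or the gripper's body presses on something with over 40 N, if the wrist force passes 120 N, or if a joint passes its speed limit or range.

## Working session

There is one attempt and no reset: what is moved stays moved. The work goes in short steps, Python scripts to look and compute and a tool call to move; the robot and the scene stay as the last step left them, time stands still between calls to the robot, and variables do not carry over. Pictures are saved under pics/ and viewed, at most 10 in all, crops included, and the job is handed in when it is done.

```bash
ls; mkdir -p pics
```

Run:
```python
from bench import arm
import cv2
s=arm.state();print(s['clock'],s['tcp_pos'],s['tcp_rot'],s['wrist_force'],s['grip_width'])
for n in("scene","wrist"):
    im,d=arm.grab_frame(n);cv2.imwrite(f"pics/{n}0.png",im[:,:,::-1])
    import numpy as np;np.savez(f"{n}0.npz",im=im,d=d)
    print(arm.camera_params(n))
```

```text
bench.py
pics
0.0 [ 6.74395296e-01 -3.73672116e-05  2.30320282e-01] [-1.79893654e+02  8.29753753e-03  9.00005391e+01] [0.09060585 0.34328296 0.34336752] 1.000471787496563
{'K': array([[390.81368953,   0.        , 317.52145284],
       [  0.        , 390.81368953, 198.3083739 ],
       [  0.        ,   0.        ,   1.        ]]), 'eye': array([ 0.16009658, -0.81018228,  0.65117977]), 'rotation': array([-126.38722554,    0.4306456 ,  -23.21652844])}
{'K': array([[309.70691629,   0.        , 322.34566434],
       [  0.        , 309.70691629, 198.98910289],
       [  0.        ,   0.        ,   1.        ]]), 'mount': array([[-5.91980857e-04, -9.46050703e-01, -3.24018082e-01,
         8.30253136e-02],
       [ 9.99999356e-01, -2.46279412e-04, -1.10792479e-03,
        -4.90683342e-04],
       [ 9.68354042e-04, -3.24018529e-01,  9.46050239e-01,
        -1.43969483e-01],
       [ 0.00000000e+00,  0.00000000e+00,  0.00000000e+00,
         1.00000000e+00]])}
```

View pics/scene0.png

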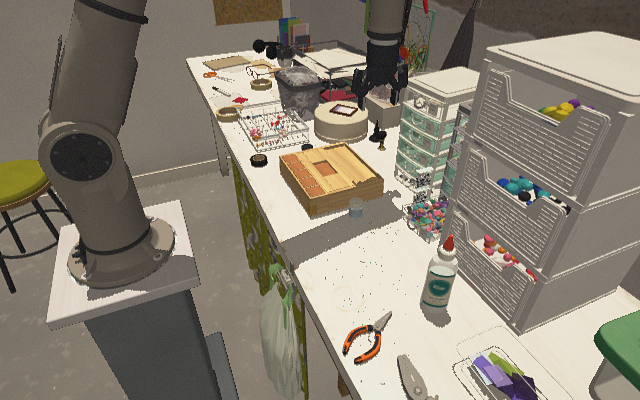

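View pics/wrist0.png

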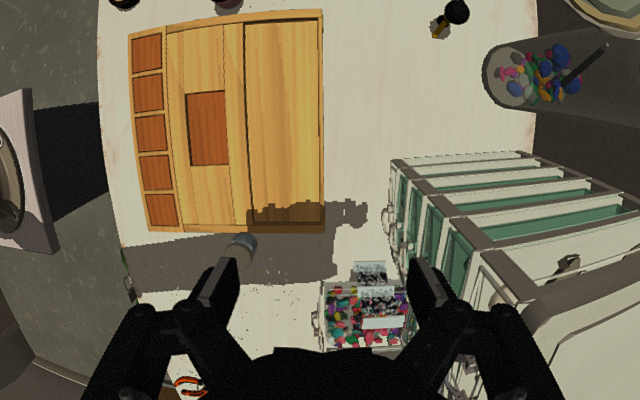

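The wrist picture shows the five darker squares in a column at about (146,53), (148,92), (151,132), (155,172) and (161,210). The scoop is at (207,127) and the blue jar is by (240,247). I'll segment these and cast rays.

Create h.py:
```python
import numpy as np, cv2
from scipy.spatial.transform import Rotation as R
from bench import arm
def cast(uv,pos,rot,z):
    """wrist pixel -> world point on plane z"""
    c=arm.camera_params("wrist");K=c['K'];M=np.array(c['mount'])
    d=(np.array(uv)-[K[0,2],K[1,2]])/K[0,0];t=np.hypot(*d)
    r=np.array([*(d/t*np.sin(t)),np.cos(t)])
    W=R.from_euler('xyz',rot,degrees=True).as_matrix()
    o=W@M[:3,3]+pos;r=W@M[:3,:3]@r
    return o+r*(z-o[2])/r[2]
def squares(im):
    hsv=cv2.cvtColor(im,cv2.COLOR_RGB2HSV)
    m=cv2.inRange(hsv,(3,130,60),(14,255,255))
    m=cv2.morphologyEx(m,cv2.MORPH_OPEN,np.ones((3,3)))
    n,_,st,ce=cv2.connectedComponentsWithStats(m)
    return [(ce[i],st[i,4]) for i in range(1,n) if st[i,4]>300]
```

Run:
```python
from h import *
im=np.load('wrist0.npz')['im'];s=arm.state()
P=[]
for c,a in squares(im):
    p=cast(c,s['tcp_pos'],s['tcp_rot'],.06);print(c.round(1),a,p.round(4))
    if c[0]<175 and c[1]<240:P.append(p)
P=np.array(sorted(P,key=lambda p:p[1]))
print(np.diff(P,axis=0).round(4)); v=P[-1]-P[0];print(P.mean(0),'yaw',np.degrees(np.arctan2(-v[0],v[1])))
```

```text
[146.3  53.2] 990 [0.4789 0.1456 0.06  ]
[147.9  93. ] 993 [0.4798 0.0997 0.06  ]
[207.5 127.8] 2715 [0.5518 0.0549 0.06  ]
[151.  133.1] 995 [0.4801 0.0539 0.06  ]
[155.6 172.3] 942 [0.4803 0.0079 0.06  ]
[161.8 209.2] 869 [ 0.4809 -0.0377  0.06  ]
[[-0.0006  0.0456  0.    ]
 [-0.0002  0.046   0.    ]
 [-0.0003  0.0458  0.    ]
 [-0.0008  0.0459  0.    ]]
[0.47999781 0.05385181 0.06      ] yaw 0.6165340171433327
```

Careful with the scale: shifts go in shares of 50 mm and turns go in shares of 60 degrees. That gives: 0.03 m is 0.6, -0.025 m is -0.5.

>>> tcp_steps:
  segments:
    - {"finger_gap": 0,"xyz": [-0.1,-0.48,0]}
    - {"finger_gap": 0,"xyz": [-0.1,-0.48,0]}
    - {"finger_gap": 0,"xyz": [-0.1,-0.48,0.2]}
    - {"finger_gap": 0,"xyz": [-0.1,-0.48,0.4]}
    - {"finger_gap": 0,"xyz": [-0.1,-0.48,0.6]}
    - {"finger_gap": 0,"xyz": [-0.1,-0.48,0.6]}
    - {"finger_gap": 0,"xyz": [-0.08,-0.5,0.6]}
    - {"finger_gap": 0,"xyz": [-0.08,-0.5,0.4]}
  squeeze: 40

```text
clock: 0.9
tcp_pos: [0.4787, -0.0382, 0.0894]
tcp_rot: [-179.9, 0.0, 90.0]
wrist_force: [0.2, -0.1, 0.3]
grip_width: 0.002
finger_force: 0.0
```

>>> tcp_steps:
  segments:
    - {"finger_gap": 0,"xyz": [0,0,0.2]}
    - {"finger_gap": 0}
    - {"finger_gap": 0}

```text
clock: 1.2
tcp_pos: [0.4825, -0.0377, 0.0819]
tcp_rot: [179.9, -0.0, 90.0]
wrist_force: [-0.3, 0.2, -0.6]
grip_width: -0.001
finger_force: 0.0
```

To row units: 0.006 m is 0.12, 0.004 m is 0.08.

>>> tcp_steps:
  segments:
    - {"finger_gap": 0,"xyz": [0,-0.02,0.12]}
    - {"finger_gap": 0,"xyz": [0,0,0.12]}
    - {"finger_gap": 0,"xyz": [0,0,0.08]}
    - {"finger_gap": 0,"xyz": [0,0,0.06]}
    - {"finger_gap": 0}

```text
clock: 1.7
tcp_pos: [0.4798, -0.038, 0.0618]
tcp_rot: [-180.0, 0.0, 90.0]
wrist_force: [0.2, -0.1, 0.9]
grip_width: -0.001
finger_force: 0.0
```

>>> tcp_steps:
  segments:
    - {"finger_gap": 0,"xyz": [0,0,0.04]}
    - {"finger_gap": 0}

```text
clock: 1.9
tcp_pos: [0.4801, -0.038, 0.0603]
tcp_rot: [180.0, -0.0, 90.0]
wrist_force: [0.2, -0.0, -0.3]
grip_width: 0.001
finger_force: 0.0
```

>>> tcp_steps:
  segments:
    - {"finger_gap": 0,"xyz": [0,0,0.04]}
    - {"finger_gap": 0}

```text
clock: 2.1
tcp_pos: [0.4803, -0.038, 0.06]
tcp_rot: [180.0, -0.0, 90.0]
wrist_force: [-6.0, 0.6, 22.9]
grip_width: -0.004
finger_force: 11.2
```

Square 1 (y = -92) is solid: 23 N at z = 0.060 with no give. On to the next one.

To row units: 0.023 m is 0.46, -0.0005 m is -0.01.

>>> tcp_steps:
  segments:
    - {"finger_gap": 0,"xyz": [0,0,-0.16]}
    - {"finger_gap": 0,"xyz": [0.46,0,0]}
    - {"finger_gap": 0,"xyz": [0.46,-0.01,0]}
    - {"finger_gap": 0,"xyz": [0,0,0.08]}
    - {"finger_gap": 0,"xyz": [0,0,0.04]}
    - {"finger_gap": 0}

```text
clock: 2.7
tcp_pos: [0.4795, 0.0074, 0.0602]
tcp_rot: [-180.0, 0.0, 90.0]
wrist_force: [0.5, -0.7, 0.3]
grip_width: -0.002
finger_force: 0.0
```

>>> tcp_steps:
  segments:
    - {"finger_gap": 0,"xyz": [0,0,0.02]}
    - {"finger_gap": 0}

```text
clock: 2.9
tcp_pos: [0.4795, 0.0073, 0.0601]
tcp_rot: [-180.0, 0.0, 89.9]
wrist_force: [-3.4, 2.5, 12.2]
grip_width: -0.003
finger_force: 6.1
```

>>> tcp_steps:
  segments:
    - {"finger_gap": 0,"xyz": [0,0,0.02]}
    - {"finger_gap": 0}

```text
clock: 3.1
tcp_pos: [0.4796, 0.0073, 0.06]
tcp_rot: [-180.0, -0.0, 89.9]
wrist_force: [-6.3, 0.8, 24.5]
grip_width: 0.001
finger_force: 12.5
```

```bash
python3 -c "
from h import *
s=arm.state();print(s['clock'],s['tcp_pos'],s['wrist_force'])"
```

```text
3.1 [0.47957453 0.00727925 0.06000844] [-6.34693442  0.83301662 24.52070449]
```

Square 2 is solid too. Next is the middle one.

To row units: 0.023 m is 0.46, -0.008 m is -0.16.

>>> tcp_steps:
  segments:
    - {"finger_gap": 0,"xyz": [0,0,-0.16]}
    - {"finger_gap": 0,"xyz": [0.46,0,0]}
    - {"finger_gap": 0,"xyz": [0.46,-0.01,0]}
    - {"finger_gap": 0,"xyz": [0,0,0.08]}
    - {"finger_gap": 0,"xyz": [0,0,0.04]}
    - {"finger_gap": 0}
    - {"finger_gap": 0,"xyz": [0,0,0.02]}
    - {"finger_gap": 0}

```text
clock: 3.9
tcp_pos: [0.4789, 0.0527, 0.0593]
tcp_rot: [-180.0, 0.0, 89.9]
wrist_force: [-0.3, -1.4, 2.7]
grip_width: -0.005
finger_force: 1.3
```

It sinks at only 2.7 N, so this is probably the catch. I'll press further.

>>> tcp_steps:
  segments:
    - {"finger_gap": 0,"xyz": [0,0,0.04]}
    - {"finger_gap": 0}

```text
clock: 4.1
tcp_pos: [0.479, 0.053, 0.0572]
tcp_rot: [-180.0, 0.0, 89.9]
wrist_force: [0.4, -2.4, 1.5]
grip_width: 0.003
finger_force: 1.1
```

>>> tcp_steps:
  segments:
    - {"finger_gap": 0,"xyz": [0,0,0.04]}
    - {"finger_gap": 0,"xyz": [0,0,0.02]}
    - {"finger_gap": 0}

```text
clock: 4.4
tcp_pos: [0.4791, 0.0537, 0.0542]
tcp_rot: [180.0, 0.0, 90.0]
wrist_force: [-0.4, -3.0, 3.7]
grip_width: 0.002
finger_force: 1.7
```

>>> tcp_steps:
  segments:
    - {"finger_gap": 0,"xyz": [0,0,0.01]}
    - {"finger_gap": 0}
    - {"finger_gap": 0}
    - {"finger_gap": 0}
    - {"finger_gap": 0}

```text
clock: 4.9
tcp_pos: [0.4791, 0.0538, 0.054]
tcp_rot: [180.0, 0.0, 90.0]
wrist_force: [-1.6, -3.7, 6.7]
grip_width: 0.0
finger_force: 3.3
```

Run:
```python
from h import *
s=arm.state();im,d=arm.grab_frame("wrist");cv2.imwrite("pics/w1.png",im[:,:,::-1])
for c,a in squares(im):print(c.round(1),a,cast(c,s['tcp_pos'],s['tcp_rot'],.06).round(4))
```

```text
[323.5  77.2] 7856 [0.479  0.1456 0.06  ]
[324.4 176.3] 7047 [0.4794 0.1006 0.06  ]
[482.4 247.5] 6989 [0.5673 0.061  0.06  ]
[328.5 244.8] 2079 [0.4815 0.0653 0.06  ]
```

View pics/w1.png

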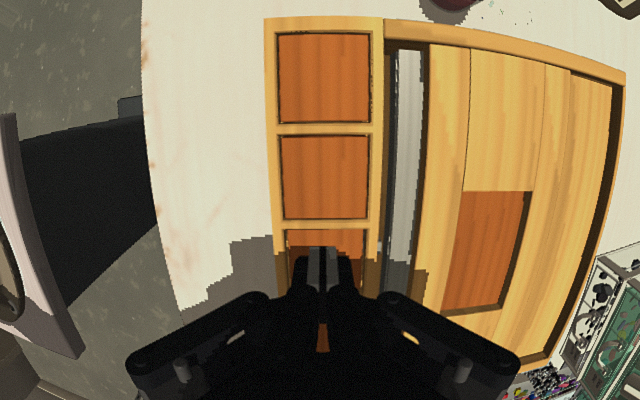

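The picture shows the cover sprung ajar: there is a dark gap at columns 385–428, and the scoop is around (485,250). I'll release the catch and move into the scoop.

To row units: 0.03 m is 0.6, 0.029 m is 0.58.

>>> tcp_steps:
  segments:
    - {"finger_gap": 0,"xyz": [0,0,-0.3]}
    - {"finger_gap": 0,"xyz": [0,0,-0.3]}
    - {"finger_gap": 0,"xyz": [0,0.6,0]}
    - {"finger_gap": 0,"xyz": [0,0.6,0]}
    - {"finger_gap": 0,"xyz": [0.02,0.58,0]}
    - {"finger_gap": 0}
    - {"finger_gap": 0}

```text
clock: 5.65
tcp_pos: [0.5677, 0.0557, 0.0832]
tcp_rot: [-180.0, -0.0, 90.0]
wrist_force: [-0.0, -0.2, 0.4]
grip_width: -0.003
finger_force: 0.0
```

Run:
```python
from h import *
s=arm.state();im,d=arm.grab_frame("wrist");print(s['tcp_pos'],s['wrist_force'])
for c,a in squares(im):print(c.round(1),a,cast(c,s['tcp_pos'],s['tcp_rot'],.06).round(4))
```

```text
[0.56774467 0.05570781 0.08322153] [-0.02235088 -0.1579286   0.39135257]
[170.2  93.1] 3900 [0.4796 0.1457 0.06  ]
[176.9 169.3] 3624 [0.4801 0.1002 0.06  ]
[331.2 217. ] 5892 [0.5722 0.0704 0.06  ]
[187.7 238.4] 2974 [0.4803 0.0546 0.06  ]
[197.1 293. ] 1828 [0.4787 0.0113 0.06  ]
```

Well centred over the scoop. Going down to z ≈ 0.055 (floor at 0.053).

To row units: 0.01 m is 0.2, 0.005 m is 0.1.

>>> tcp_steps:
  segments:
    - {"finger_gap": 0,"xyz": [0,0,0.2]}
    - {"finger_gap": 0,"xyz": [0,0,0.2]}
    - {"finger_gap": 0,"xyz": [0,0,0.1]}
    - {"finger_gap": 0,"xyz": [0,0,0.06]}
    - {"finger_gap": 0}
    - {"finger_gap": 0}

```text
clock: 6.3
tcp_pos: [0.5681, 0.055, 0.0559]
tcp_rot: [180.0, -0.0, 90.0]
wrist_force: [-0.0, 0.6, 0.3]
grip_width: -0.002
finger_force: 0.0
```

To row units: 0.005 m is 0.1, 0.004 m is 0.08.

>>> tcp_steps:
  segments:
    - {"finger_gap": 0,"xyz": [0,0.1,0.01]}
    - {"finger_gap": 0,"xyz": [0,0.1,0]}
    - {"finger_gap": 0,"xyz": [0,0.08,0]}
    - {"finger_gap": 0,"xyz": [0,0.08,0]}
    - {"finger_gap": 0,"xyz": [0,0.08,0]}
    - {"finger_gap": 0,"xyz": [0,0.08,0]}
    - {"finger_gap": 0,"xyz": [0,0.08,0]}
    - {"finger_gap": 0,"xyz": [0,0.08,0]}

```text
clock: 7.1
tcp_pos: [0.602, 0.0551, 0.0552]
tcp_rot: [-180.0, -0.0, 90.0]
wrist_force: [-1.7, 1.0, 1.0]
grip_width: -0.005
finger_force: 0.9
```

>>> tcp_steps:
  segments:
    - {"finger_gap": 0,"xyz": [0,0.08,0]}
    - {"finger_gap": 0,"xyz": [0,0.08,0]}
    - {"finger_gap": 0,"xyz": [0,0.08,0]}
    - {"finger_gap": 0,"xyz": [0,0.08,0]}
    - {"finger_gap": 0,"xyz": [0,0.08,0]}
    - {"finger_gap": 0,"xyz": [0,0.08,0]}

```text
clock: 7.7
tcp_pos: [0.6263, 0.0553, 0.0552]
tcp_rot: [-180.0, -0.0, 90.0]
wrist_force: [-2.9, 2.0, 0.3]
grip_width: 0.006
finger_force: 0.9
```

To row units: 0.003 m is 0.06.

>>> tcp_steps:
  segments:
    - {"finger_gap": 0,"xyz": [0,0.06,0]}
    - {"finger_gap": 0,"xyz": [0,0.06,0]}
    - {"finger_gap": 0}

```text
clock: 8.0
tcp_pos: [0.6327, 0.0548, 0.0554]
tcp_rot: [179.9, 0.0, 90.0]
wrist_force: [-0.2, 0.6, -0.0]
grip_width: -0.003
finger_force: 0.1
```

>>> tcp_steps:
  segments:
    - {"finger_gap": 0,"xyz": [0,0.04,0]}
    - {"finger_gap": 0,"xyz": [0,0.04,0]}
    - {"finger_gap": 0}

```text
clock: 8.3
tcp_pos: [0.6364, 0.0548, 0.0554]
tcp_rot: [180.0, 0.0, 90.0]
wrist_force: [-0.9, -0.0, -0.5]
grip_width: 0.001
finger_force: 0.3
```

>>> tcp_steps:
  segments:
    - {"finger_gap": 0,"xyz": [0,0.04,0]}
    - {"finger_gap": 0}

```text
clock: 8.5
tcp_pos: [0.6383, 0.0548, 0.0554]
tcp_rot: [180.0, 0.0, 90.0]
wrist_force: [-1.6, 0.9, 0.0]
grip_width: -0.006
finger_force: 0.3
```

To row units: 0.002 m is 0.04.

>>> tcp_steps:
  segments:
    - {"finger_gap": 0,"xyz": [0,0.04,0]}
    - {"finger_gap": 0}

```text
clock: 8.7
tcp_pos: [0.6403, 0.0549, 0.0553]
tcp_rot: [180.0, 0.0, 90.0]
wrist_force: [0.0, -0.7, -0.0]
grip_width: 0.0
finger_force: 0.4
```

>>> tcp_steps:
  segments:
    - {"finger_gap": 0,"xyz": [0,0.04,0]}
    - {"finger_gap": 0}

```text
clock: 8.9
tcp_pos: [0.6421, 0.0549, 0.0553]
tcp_rot: [-180.0, 0.0, 90.0]
wrist_force: [-1.6, -0.6, 1.0]
grip_width: -0.002
finger_force: 0.8
```

>>> tcp_steps:
  segments:
    - {"finger_gap": 0,"xyz": [0,0.04,0]}
    - {"finger_gap": 0}

```text
clock: 9.1
tcp_pos: [0.6423, 0.0549, 0.055]
tcp_rot: [-179.8, 0.0, 90.0]
wrist_force: [-5.9, 0.7, 4.0]
grip_width: 0.002
finger_force: 3.2
```

>>> tcp_steps:
  segments:
    - {"finger_gap": 0,"xyz": [0,0.04,0]}
    - {"finger_gap": 0}
    - {"finger_gap": 0}

```text
clock: 9.4
tcp_pos: [0.6425, 0.0549, 0.0546]
tcp_rot: [-179.6, 0.0, 90.0]
wrist_force: [-10.9, -0.5, 5.9]
grip_width: 0.001
finger_force: 5.5
```

>>> tcp_steps:
  segments:
    - {"finger_gap": 0,"xyz": [0,-0.12,0]}
    - {"finger_gap": 0,"xyz": [0,-0.08,-0.2]}
    - {"finger_gap": 0,"xyz": [0,0,-0.6]}
    - {"finger_gap": 0,"xyz": [0,-0.6,-0.8]}
    - {"finger_gap": 0,"xyz": [0,-0.6,-0.8]}
    - {"finger_gap": 0,"xyz": [0,-0.4,-0.4]}
    - {"finger_gap": 0}
    - {"finger_gap": 0}

```text
clock: 10.2
tcp_pos: [0.5569, 0.0551, 0.1965]
tcp_rot: [179.8, -0.0, 90.0]
wrist_force: [1.6, 0.4, -0.2]
grip_width: -0.002
finger_force: 0.0
```

Run:
```python
from h import *
s=arm.state();im,d=arm.grab_frame("wrist");cv2.imwrite("pics/w2.png",im[:,:,::-1])
for c,a in squares(im):print(c.round(1),a,cast(c,s['tcp_pos'],s['tcp_rot'],.06).round(4))
```

```text
[237.3  91.3] 1769 [0.4792 0.1457 0.06  ]
[239.6 140.4] 1724 [0.4796 0.0999 0.06  ]
[392.4 183.7] 3424 [0.6236 0.0576 0.06  ]
[243.2 187.5] 1577 [0.48   0.0541 0.06  ]
[247.  230.4] 1325 [0.48   0.0086 0.06  ]
[252.2 269.4] 1048 [ 0.4808 -0.0379  0.06  ]
```

View pics/w2.png

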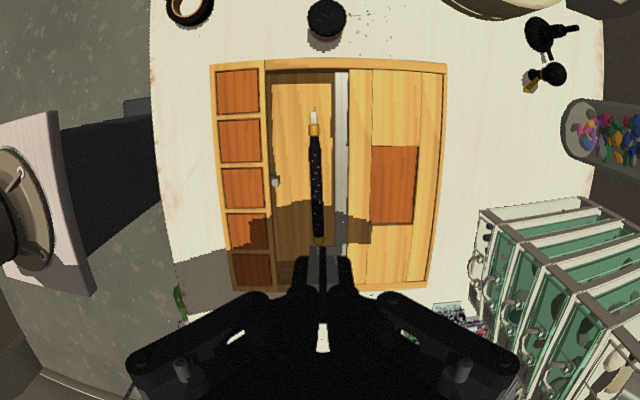

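The compartment is open, with the cutter lying in it around (316,180). The scoop is at (394,185), and the cover's front edge is near column 349. I'll check that edge against its expected position at the stop (x ≈ 0.581).

Run:
```python
from h import *
s=arm.state();im,d=arm.grab_frame("wrist")
print(s['tcp_pos'],s['wrist_force'])
g=cv2.cvtColor(im,cv2.COLOR_RGB2HSV)[185,325:460];print([(325+i,*map(int,g[i])) for i in list(range(4,34))+list(range(85,115,2))])
for u in(347,349,351,421,424,428,443,446):print(u,cast((u,185),s['tcp_pos'],s['tcp_rot'],.06).round(4))
```

```text
[0.55665503 0.05502289 0.19543279] [-8.16183950e-01 -1.21978142e-01  4.72861647e-04]
[(329, 17, 148, 210), (330, 18, 157, 210), (331, 17, 163, 156), (332, 17, 158, 97), (333, 17, 162, 96), (334, 16, 168, 97), (335, 23, 57, 71), (336, 19, 44, 144), (337, 22, 44, 169), (338, 26, 39, 165), (339, 25, 40, 167), (340, 21, 44, 164), (341, 25, 38, 163), (342, 24, 40, 164), (343, 24, 42, 168), (344, 24, 41, 169), (345, 23, 44, 167), (346, 23, 36, 164), (347, 28, 43, 107), (348, 14, 103, 72), (349, 18, 161, 146), (350, 20, 147, 228), (351, 20, 143, 227), (352, 21, 140, 222), (353, 22, 138, 220), (354, 22, 140, 218), (355, 21, 141, 221), (356, 20, 138, 225), (357, 20, 143, 221), (358, 20, 148, 220), (410, 13, 196, 181), (412, 12, 193, 176), (414, 11, 200, 130), (416, 16, 139, 55), (418, 18, 151, 219), (420, 20, 141, 223), (422, 22, 139, 219), (424, 20, 145, 222), (426, 21, 148, 219), (428, 21, 144, 222), (430, 18, 149, 222), (432, 18, 158, 205), (434, 18, 154, 207), (436, 18, 154, 204), (438, 17, 162, 132)]
347 [0.5792 0.0563 0.06  ]
349 [0.5811 0.0563 0.06  ]
351 [0.583  0.0563 0.06  ]
421 [0.652  0.0567 0.06  ]
424 [0.6551 0.0567 0.06  ]
428 [0.6593 0.0568 0.06  ]
443 [0.6754 0.0569 0.06  ]
446 [0.6787 0.057  0.06  ]
```

The front edge measures 0.581, which is 75 mm of travel, so the cover is at its stop.

```bash
python3 -c "
from bench import arm
print(arm.sign_off())"
```

```text
the job is handed in; nothing more can be done
None
```

The middle square was the catch: I pressed it until the cover sprang ajar, let it go, pushed the cover 75 mm back to its stop, and handed the job in about 10 s into the 54 s limit, with the arm clear and the glass cutter still in its compartment.

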